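Return a dapping punch to its own hole in the graded block

TASK

Lift the red-collared punch out of the dark parking stand and put it away in the graded block: feel for the one hole that matches its shank, slide it in until the collar sits flat on the block, and let go. The light wooden insert lies off-centre in its tray by several millimetres, unknown which way, so search with light pressure (never 30 N or more on the block) and do not ram it home; leave the other two punches standing where they are.

Things in the scene. Friction and masses are not known exactly. Their poses are not given: they have to be found in the camera images.
- punch_red: loose upright steel dapping punch with a red collar, 93 mm tall; origin at the centre of its foot, z up along it. From the foot: round shank 14 mm in diameter, 28 mm long, with a 1 mm bevel at the foot; red collar 22 mm in diameter from 28 to 32 mm; round knurled grip 16 mm in diameter from 32 to 72 mm; 18 mm ball on top. 0.12 kg or so. Stands in any of the stand's cups.
- punch_blue: loose upright steel dapping punch with a blue collar, 93 mm tall; origin at the centre of its foot, z up along it. From the foot: round shank 10 mm in diameter, 28 mm long, with a 1 mm bevel at the foot; blue collar 22 mm in diameter from 28 to 32 mm; round knurled grip 16 mm in diameter from 32 to 72 mm; 18 mm ball on top. 0.12 kg or so. Stands in any of the stand's cups. Bystander.
- punch_yellow: loose upright steel dapping punch with a yellow collar, 93 mm tall; origin at the centre of its foot, z up along it. From the foot: round shank 12 mm in diameter, 28 mm long, with a 1 mm bevel at the foot; yellow collar 22 mm in diameter from 28 to 32 mm; round knurled grip 16 mm in diameter from 32 to 72 mm; 18 mm ball on top. 0.12 kg or so. Stands in any of the stand's cups. Bystander.
- stand: dark wooden parking stand, fixed, 40 x 124 x 26 mm (x, y, z); origin at the centre of its underside. Three equal wide cups, 18 mm in diameter and 20 mm deep, in a row along its y axis at y = -40, 0 and +40 mm; the punches stand in them with feet 6 mm above the table.
- rack: graded block, fixed: low grey tray 66 x 166 x 18 mm, origin at the centre of its underside, holding a light wooden insert 40 x 140 mm, flat top 40 mm above the table. In the insert a row of five round holes along y, nominally at x = 0, y = -52, -26, 0, +26, +52 mm, for shanks of 8, 10, 12, 14, 16 mm: each 1 mm wider than its shank, 31 mm deep, mouth bevelled 1 mm. The pose is the tray's, not the insert's.
- hole14 (a point): nominal mouth centre of the 14 mm hole, level with the insert's top, at x = 0, y = +26, z = +40 mm in the tray's frame, as if the insert lay centred. The insert has play: it is jammed, unturned, up to 6 mm off along the tray's x and up to 6 mm along its y, so the true hole is off by as much; it does not shift when pushed lightly. This pose does not show the shift.
Mind the look-alikes: they are no part of the job. Leave any green look-alike of the punch_red alone.

How it is judged:
By the outcome, as a careful person would: the job done as asked, in the order asked, and still so for the second after the job is handed in, with the robot touching nothing.
It also fails if it takes over 72 s, if anything falls off the work surface, if the arm or the gripper's body presses on something with over 40 N, if the wrist force passes 120 N, or if a joint passes its speed limit or range.

ROBOT

A 7-joint arm with a two-finger parallel gripper is mounted at the origin on a cart in front of the work surface, level with it; the furniture and walls round the work are solid. World frame = base frame: x ahead of the robot, y to its left, z up, the work surface at z = 0. Lengths are in m, angles in rad, forces in N, time in s.
With the tool pointing down it reaches from about 0.4 to 0.85 m from the base axis. Payload 10.4 kg.
Tool frame: the origin (TCP) lies midway between the tips of the shut fingers; the grasp point (between the pads) lies 19 mm behind it; z points along the fingers, y is the line along which they close (so a half turn about z gives the same grasp; the last joint's range is limited). The gripper opens to 85 mm and grips with 20 to 120 N. Pads are 22 mm wide; open, the fingers measure 114 mm over their backs; the gripper's body (76 mm by 85 mm) begins 54 mm behind the grasp point. The pads swing forward as they close: fully open they stand 13 mm farther back than shut.
Start: joints at [-1.308, 0.332, -0.065, 1.46, 0.022, 1.35, -0.088], TCP at [0.176, 0.6, 0.231] pointing down, gripper open.
Joint ranges: [-2.6, 2.6], [-0.5, 2.12], [-1.47, 1.34], [0.16, 2.42], [-1.27, 4.41], [0.06, 2.06], [-2.6, 2.6]. Speed limits (rad/s): [2.22, 2.22, 2.79, 2.79, 3.14, 3.14, 3.14].

INTERFACE

Orientations are given as a unit quaternion [x, y, z, w].
In Python, from workcell import get_obs, camera, camera_params, hand_in gives the robot as it stands.
- The arm moves only by the tool carry_out, never from a script. Its argument "commands" is a list that holds one entry, the list of rows, each a list of 6 numbers: the shift along the tool's x, y, z in units of 40 mm (1.0 is 40 mm), then the turn, a rotation vector about the tool's x, y, z in units of 6 degrees (1.0 is 6 degrees). In form: [[[x, y, z, ax, ay, az], ...]]. A call has 1 to 20 rows; each row shifts and turns the commanded pose from where the row before left it, along the tool's axes as they then stand; what a row does not reach is not made up. A row lasts 1/12 s, in which the tool goes at most 41.7 mm and 7.16 degrees, less where a joint would pass 70% of its speed; a pose out of reach is approached as far as the arm can. A call is refused whole if a number of a shift passes 1 or a number of a turn 1, either way. A call with a gripper value outside its range is refused whole. "hand" is the closure, from -1 (fully open) to 1 (shut), set as the call begins (left out, the last holds). The fingers move at their own pace and stop on an object; "force" is the grip in N (left out, the last holds). Time passes only in rows, so rows that do not move let the fingers close. It gives the time, the measured TCP pose, the force, the opening and the grip force at its end, in the units of the state.
- get_obs(): the state, without advancing time (a new reading comes with each control period).
- camera(name): name is "scene" or "side" or "wrist"; returns the picture (384x512x3 uint8, red, green, blue); there is no depth.
- camera_params(name): a dict with "mtx" (3x3 intrinsics, pixels), "R" (3x3) and "t" (3): a world point X has camera coordinates R X + t. Camera axes: x right, y down, z forward; pixel columns grow to the right and rows downward; lengths in m; the calibration is good to about 2 mm. A picture is of the moment at which its call begins: read the wrist's pose just before it. camera_params takes no time and is no camera call; for the wrist camera it gives the pose at the moment of the call.
- hand_in(): hands the job in; it is judged then, once.
The state is a dict: "clock": time; "joint_pos": joint angles; "joint_velocities": joint speeds; "tau": joint torques, N m; "position": TCP position; "ee_rot": TCP orientation; "ft_force": force on the tool from outside, world axes, zero at the start; "torque": the same for the moment, N m; "grip_width": opening from 0.0 (shut) to 1.0 (fully open); "grasp_force": force on a finger pad.
Only numpy, scipy, OpenCV 4.12 (cv2) and the standard library are available. Lean on these libraries where they do the work, as an engineer would, in place of code of your own. Each camera call takes 0.05 s, during which the arm holds its last target. There are 200 camera calls.

## Working session

There is one attempt and no reset: what is moved stays moved. The work goes in short steps, Python scripts to look and compute and a tool call to move; the robot and the scene stay as the last step left them, time stands still between calls to the robot, and variables do not carry over. Pictures are saved under pics/ and viewed, at most 10 in all, crops included, and the job is handed in when it is done.

Besides the shell and the picture viewer there is one more tool, called after "Call:" by a JSON object that holds its "api" and its "payload", one argument or row to a line. carry_out: Moves the arm, as the interface text tells. Its arguments: {"type":"object","properties":{"commands":{"type":"array"},"hand":{"type":"number"},"force":{"type":"number"}},"required":["commands"]}

```bash
mkdir -p pics
python3 - <<'E'
from workcell import *
import cv2,numpy as np
o=get_obs();print({k:np.round(v,3).tolist() for k,v in o.items()})
a=camera("scene");b=camera("side")
for n,i in(("scene",a),("side",b)):cv2.imwrite(f"pics/{n}0.png",i[:,:,::-1]);p=camera_params(n);print(n,(-p['R'].T@p['t']).round(3))
E
```

```text
{'clock': 0.0, 'joint_pos': [-1.308, 0.333, -0.065, 1.461, 0.022, 1.35, -0.089], 'joint_velocities': [0.003, -0.001, -0.001, 0.001, 0.0, 0.0, -0.003], 'tau': [0.0, -62.547, 0.049, -39.159, 0.016, 0.01, -0.0], 'position': [0.176, 0.599, 0.23], 'ee_rot': [0.142, 0.99, -0.001, -0.0], 'ft_force': [-0.77, -0.271, -0.419], 'torque': [-0.061, 0.001, -0.022], 'grasp_force': 0.0, 'grip_width': 1.0}
scene [ 0.029 -0.526  0.63 ]
side [0.283 0.566 0.497]
```

View pics/scene0.png

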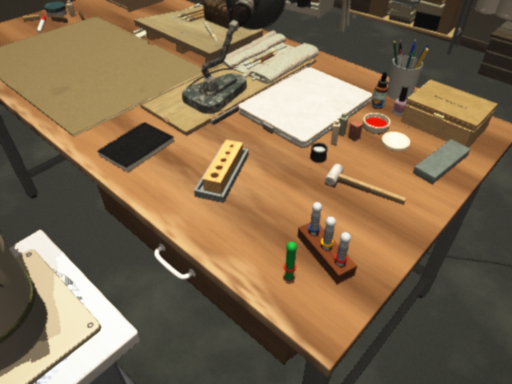

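View pics/side0.png

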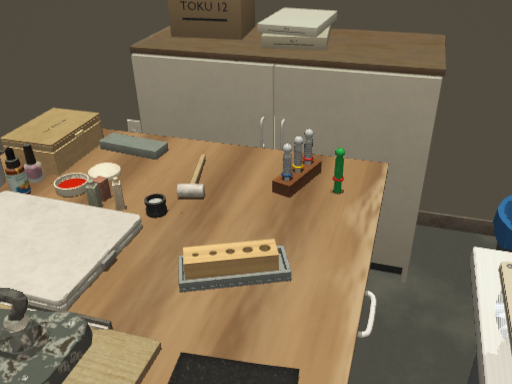

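Scene shows the stand at about (328,250), with punches blue (316,217), yellow (329,232) and red (344,248). A green look-alike stands alone at (291,260). The rack is at (222,170). The candidates are the red-collared grey punch in the stand and the green one; the stand punch fits the description. I'll confirm this in one enlarged mosaic.

Run:
```python
import cv2,numpy as np
a=cv2.imread("pics/scene0.png");b=cv2.imread("pics/side0.png")
c=lambda i,x,y,w,h:cv2.resize(i[y:y+h,x:x+w],(400,300),interpolation=cv2.INTER_CUBIC)
cv2.imwrite("pics/mos.png",np.vstack([np.hstack([c(a,275,195,120,90),c(a,180,130,100,75)]),np.hstack([c(b,260,120,100,75),c(b,170,220,132,99)])]))
```

```text
(no output)
```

View pics/mos.png

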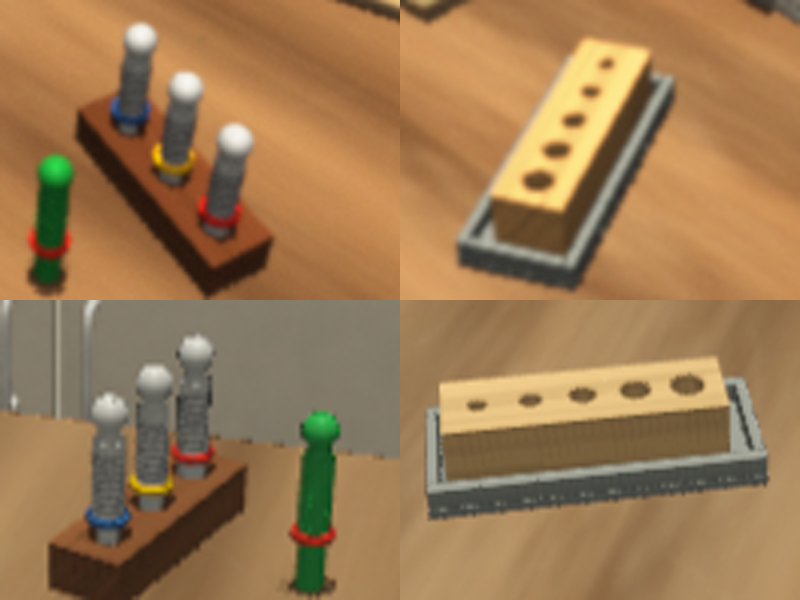

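The crop confirms it: the target is the grey punch with the red collar in the stand's end cup (scene about (345,237)). The green one at (291,247) stays out of it. The largest hole (16) is at scene (214,175), and the 14 hole is next at (219,167).

```bash
cat > h.py <<'E'
from workcell import *
import cv2,numpy as np
from scipy.spatial.transform import Rotation as Ro
def ray(p,uv,z):
    d=p['R'].T@np.linalg.solve(p['mtx'],[uv[0],uv[1],1]);c=-p['R'].T@p['t']
    return c+d*(z-c[2])/d[2]
def tool(dw):  # world vector to tool units
    return (Ro.from_quat(get_obs()['ee_rot']).inv().apply(dw)/.04).round(3)
E
python3 - <<'E'
from h import *
A=camera_params('scene');B=camera_params('side')
for n,s,d,z in [('red',(345.5,237),(309,132.5),.09),('blue',(317,207),(287.25,147.75),.09),('yel',(330.5,221.1),(298.5,139.75),.09),('green',(291.5,246.6),(340,152),.084),
 ('16',(214.5,175),(264.7,247.7),.04),('14',(219.25,167.5),(247.55,249.4),.04),('12',(223.25,160),(230.1,251.35),.04),('10',(227.75,152.75),(212.9,253),.04),('8',(231.75,146),(195.4,254.65),.04)]:
    print(n,ray(A,s,z).round(4)[:2],ray(B,d,z).round(4)[:2])
o=get_obs();print(Ro.from_quat(o['ee_rot']).as_matrix().round(3))
w=camera_params('wrist');print(-w['R'].T@w['t']-o['position'], w['R'].round(2),w['mtx'])
E
```

```text
red [ 0.4625 -0.3263] [ 0.4619 -0.3318]
blue [ 0.4861 -0.2505] [ 0.4863 -0.2535]
yel [ 0.4747 -0.2876] [ 0.4742 -0.2933]
green [ 0.3908 -0.2708] [ 0.3906 -0.2738]
16 [ 0.4586 -0.0122] [ 0.4586 -0.011 ]
14 [ 0.482  -0.0021] [4.821e-01 1.000e-04]
12 [0.5051 0.0096] [0.5057 0.0118]
10 [0.5293 0.0203] [0.529  0.0226]
8 [0.5525 0.031 ] [0.5525 0.0335]
[[-0.959  0.282 -0.   ]
 [ 0.282  0.959 -0.001]
 [-0.    -0.001 -1.   ]]
[-0.07316656  0.02105347  0.14344269] [[ 0.28  0.96 -0.  ]
 [ 0.91 -0.27  0.3 ]
 [ 0.29 -0.09 -0.95]] [[272.85475428   0.         253.76403872]
 [  0.         272.85475428 187.92669208]
 [  0.           0.           1.        ]]
```

Run:
```python
from h import *
A=camera_params('scene');B=camera_params('side')
for uv in[(200,105),(240,90),(185,95)]:print(ray(A,uv,0).round(3))
for X in[(.176,.6,.23),(.176,.6,.35)]:
    c=A['mtx']@(A['R']@np.array(X)+A['t']);print(c[:2]/c[2])
for uv in[(8,295),(60,350)]:print(ray(B,uv,0).round(3))
for uv in[(205,70),(222,60),(240,20)]:
    print([ray(A,uv,z).round(2).tolist() for z in(.05,.15,.25,.35)])
```

```text
[0.658 0.26  0.   ]
[0.787 0.235 0.   ]
[0.664 0.33  0.   ]
[-86.35974472  43.71790319]
[-120.48710093  -15.75094839]
[0.802 0.151 0.   ]
[0.665 0.218 0.   ]
[[0.74, 0.32, 0.05], [0.62, 0.18, 0.15], [0.49, 0.03, 0.25], [0.37, -0.12, 0.35]]
[[0.81, 0.33, 0.05], [0.68, 0.18, 0.15], [0.54, 0.04, 0.25], [0.41, -0.11, 0.35]]
[[1.06, 0.5, 0.05], [0.88, 0.32, 0.15], [0.7, 0.14, 0.25], [0.52, -0.03, 0.35]]
```

Call:
{"api": "carry_out", "payload": {
  "commands": [
    [[-0.4, -0.8, 0, 0, 0, 0.3], [-0.5, -1, 0, 0, 0, 0.3], [-0.6, -0.8, 0, 0, 0, 0.4], [-1, 0, 0, 0, 0, 0.75], [-1, -0.03, 0, 0, 0, 0.75], [-1, -0.03, 0, 0, 0, 0.75], [-1, -0.03, 0, 0, 0, 0.75], [-1, -0.03, 0, 0, 0, 0.75], [-1, -0.03, 0, 0, 0, 0.75], [-1, -0.03, 0, 0, 0, 0.75], [-1, -0.03, 0, 0, 0, 0.75], [-1, -0.03, 0, 0, 0, 0.75], [-1, -0.03, 0, 0, 0, 0.75], [-1, -0.03, 0, 0, 0, 0.75], [-1, -0.03, 0, 0, 0, 0.75]]
  ]
}}

```text
clock: 1.35
position: [0.5057, 0.1357, 0.231]
ee_rot: [0.62, 0.785, -0.0, -0.0]
ft_force: [1.0, 0.7, -0.2]
grip_width: 1.002
grasp_force: 0.0
```

Call:
{"api": "carry_out", "payload": {
  "commands": [
    [[-0.97, -0.06, 0, 0, 0, 0.425], [-0.97, -0.06, 0, 0, 0, 0.425], [-0.97, -0.06, 0, 0, 0, 0.425], [-0.97, -0.06, 0, 0, 0, 0.425], [-0.97, -0.06, 0, 0, 0, 0.425], [-0.97, -0.06, 0, 0, 0, 0.425], [-0.97, -0.06, 0, 0, 0, 0.425], [-0.97, -0.06, 0, 0, 0, 0.425], [-0.97, -0.06, 0, 0, 0, 0.425], [-0.97, -0.06, 0, 0, 0, 0.425], [-0.97, -0.06, 0, 0, 0, 0.425], [-0.97, -0.06, 0, 0, 0, 0.425], [0, 0, 0, 0, 0, 0], [0, 0, 0, 0, 0, 0]]
  ],
  "hand": -0.2
}}

```text
clock: 2.52
position: [0.4719, -0.3247, 0.231]
ee_rot: [0.805, 0.593, -0.001, -0.0]
ft_force: [1.0, 1.1, -0.3]
grip_width: 0.6
grasp_force: 0.0
```

Run:
```python
from h import *
o=get_obs();print(o['position'],o['ee_rot'],o['joint_pos'].round(2) if hasattr(o['joint_pos'],'round') else o['joint_pos'])
p=camera_params('wrist');i=camera('wrist');cv2.imwrite('pics/w1.png',i[:,:,::-1])
for X in[(.462,-.329,.09),(.39,-.272,.084)]:
    c=p['mtx']@(p['R']@np.array(X)+p['t']);print(c[:2]/c[2])
```

```text
[ 0.47185362 -0.32471155  0.23100358] [ 8.05245689e-01  5.92941015e-01 -5.74818244e-04 -5.77273319e-05] [-0.16  0.27  0.82  1.64 -0.2   1.32  0.39]
[245.76383858 181.85612758]
[165.56020597 150.73741303]
```

View pics/w1.png

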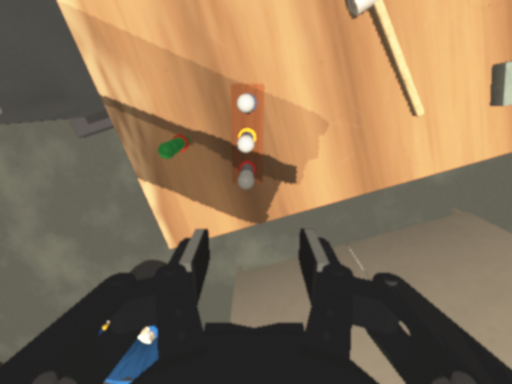

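The wrist view shows the red punch's ball at (246,179), yellow at (246,143) and blue at (246,103), with green well aside at (170,148). The fingers will close across the row.

Run:
```python
from h import *
p=camera_params('wrist');o=get_obs()
r=ray(p,(246,179),.09);b=ray(p,(246.5,103),.09);g=ray(p,(167,150),.084);print(r,b,g,np.hypot(*(b-r)[:2]))
print(tool(np.array([*r[:2],.045])-o['position']), Ro.from_quat(o['ee_rot']).inv().apply(b-r))
```

```text
[ 0.46453858 -0.3237789   0.09      ] [ 0.48878343 -0.24910936  0.09      ] [ 0.39290866 -0.26978246  0.084     ] 0.07850702854794799
[-0.091 -0.193  4.647] [7.84965865e-02 1.28036446e-03 1.01950343e-05]
```

Call:
{"api": "carry_out", "payload": {
  "commands": [
    [[-0.14, -0.2, 0.5, 0, 0, 0], [0, 0, 0.8, 0, 0, 0], [0, 0, 0.8, 0, 0, 0], [0, 0, 0.6, 0, 0, 0], [0, 0, 0.4, 0, 0, 0], [0, 0, 0.4, 0, 0, 0], [0, 0, 0.4, 0, 0, 0], [0, 0, 0.4, 0, 0, 0], [0, 0, 0.35, 0, 0, 0], [0, 0, 0, 0, 0, 0], [0, 0, 0, 0, 0, 0]]
  ]
}}

```text
clock: 3.48
position: [0.4644, -0.3242, 0.0449]
ee_rot: [0.803, 0.596, -0.0, -0.001]
ft_force: [-0.0, -0.2, -0.3]
grip_width: 0.603
grasp_force: 0.0
```

Run:
```python
from h import *
i=camera('wrist');j=camera('scene')
cv2.imwrite('pics/w2.png',np.hstack([cv2.resize(i[:,:,::-1],(400,300)),cv2.resize(j[190:295,270:410,::-1],(400,300))]))
```

```text
(no output)
```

View pics/w2.png

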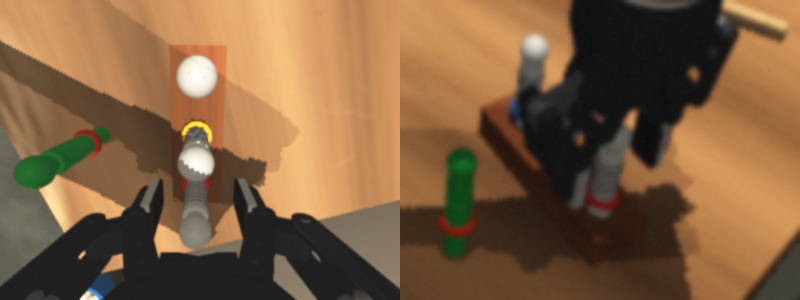

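The red punch stands between the open fingers: ball at (196,232) in the left half, centred across the closing line. I'll close now.

Call:
{"api": "carry_out", "payload": {
  "commands": [
    [[0, 0, 0, 0, 0, 0], [0, 0, 0, 0, 0, 0], [0, 0, 0, 0, 0, 0], [0, 0, 0, 0, 0, 0], [0, 0, 0, 0, 0, 0], [0, 0, 0, 0, 0, 0]]
  ],
  "hand": 1,
  "force": 60
}}

```text
clock: 4.08
position: [0.4646, -0.3255, 0.0459]
ee_rot: [0.804, 0.595, 0.0, 0.0]
ft_force: [-0.3, 0.9, 6.4]
grip_width: 0.168
grasp_force: 58.4
```

Run:
```python
from h import *
p=camera_params('wrist');o=get_obs();i=camera('wrist')
cv2.imwrite('pics/w3.png',i[:,:,::-1])
print(o['position'],ray(p,(196*1.28,232*1.28),.09))
```

```text
[ 0.46464598 -0.32548668  0.04591933] [ 0.46234559 -0.33033048  0.09      ]
```

Call:
{"api": "carry_out", "payload": {
  "commands": [
    [[0, 0, -0.1, 0, 0, 0], [0, 0, -0.2, 0, 0, 0], [0, 0, -0.3, 0, 0, 0], [0, 0, -0.4, 0, 0, 0], [0, 0, -0.5, 0, 0, 0], [0, 0, -0.5, 0, 0, 0], [0, 0, -0.5, 0, 0, 0], [0, 0, -0.5, 0, 0, 0], [0, 0, 0, 0, 0, 0], [0, 0, 0, 0, 0, 0]]
  ]
}}

```text
clock: 4.97
position: [0.4648, -0.3256, 0.1668]
ee_rot: [0.804, 0.595, 0.001, 0.001]
ft_force: [-0.0, 0.5, -1.9]
grip_width: 0.167
grasp_force: 58.5
```

Run:
```python
from h import *
o=get_obs();i=camera('wrist');s=camera('side');c=camera('scene')
print(o['position'],Ro.from_quat(o['ee_rot']).as_matrix().round(3))
z=lambda a:cv2.resize(a[:,:,::-1],(400,300))
cv2.imwrite('pics/m4.png',np.vstack([np.hstack([z(i),z(s[60:210,230:430])]),np.hstack([z(c[150:300,250:450]),z(c[0:384])])]))
```

```text
[ 0.46478389 -0.32562331  0.16677486] [[ 0.292  0.956  0.003]
 [ 0.956 -0.292 -0.001]
 [ 0.     0.003 -1.   ]]
```

View pics/m4.png

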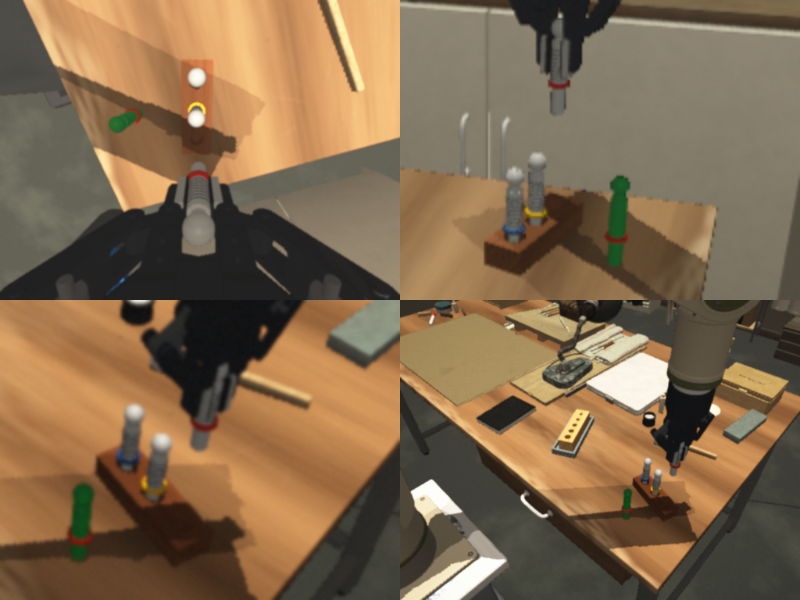

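The punch is lifted and hanging straight in the fingers. Blue, yellow and green are undisturbed.

Run:
```python
from h import *
A=camera_params('scene');B=camera_params('side');W=camera_params('wrist');o=get_obs();P=o['position']
print(Ro.from_quat(o['ee_rot']).inv().apply([0.482-P[0],-.001-P[1],0])/.04)
for p,uv,z in[(A,(350,224),.127),(B,(309,116),.127),(A,(352,212),.151),(B,(309.5,102.5),.151),(W,(199*1.28,177*1.28),.151),(W,(199*1.28,230*1.28),.211)]:
    r=ray(p,uv,z);print(r.round(4),Ro.from_quat(o['ee_rot']).inv().apply(r-P)[:2].round(4))
# joint check
print(np.round(o['joint_pos'],2))
```

```text
[ 7.87691753e+00 -1.92844274e+00  5.37989030e-03]
[ 0.4599 -0.3302  0.127 ] [-0.0062 -0.0021]
[ 0.4621 -0.3262  0.127 ] [-0.0018 -0.0012]
[ 0.4624 -0.3279  0.151 ] [-0.0033 -0.0005]
[ 0.4639 -0.3349  0.151 ] [-0.0096  0.0031]
[ 0.4652 -0.3244  0.151 ] [0.0009 0.0012]
[ 0.4642 -0.3271  0.211 ] [-0.002   0.0009]
[-0.14  0.31  0.8   1.74 -0.24  1.19  0.43]
```

Call:
{"api": "carry_out", "payload": {
  "commands": [
    [[0.4, -0.1, 0, 0, 0, 0], [0.8, -0.2, 0, 0, 0, 0], [0.95, -0.23, 0, 0, 0, 0], [0.95, -0.23, 0, 0, 0, 0], [0.95, -0.23, 0, 0, 0, 0], [0.95, -0.23, 0, 0, 0, 0], [0.95, -0.23, 0, 0, 0, 0], [0.95, -0.23, 0, 0, 0, 0], [0.7, -0.2, 0, 0, 0, 0], [0.34, -0.08, 0, 0, 0, 0], [0, 0, 0.6, 0, 0, 0], [0, 0, 0.6, 0, 0, 0], [0, 0, 0.3, 0, 0, 0], [0, 0, 0, 0, 0, 0], [0, 0, 0, 0, 0, 0]]
  ]
}}

```text
clock: 6.37
position: [0.4813, 0.0011, 0.1046]
ee_rot: [0.804, 0.595, -0.001, -0.0]
ft_force: [-0.6, -0.1, -0.3]
grip_width: 0.168
grasp_force: 58.6
```

Run:
```python
from h import *
o=get_obs();i=camera('wrist');s=camera('side');c=camera('scene')
print(o['position'],o['ft_force'],Ro.from_quat(o['ee_rot']).as_matrix().round(4))
z=lambda a:cv2.resize(a[:,:,::-1],(400,300),interpolation=cv2.INTER_CUBIC)
cv2.imwrite('pics/m5.png',np.vstack([np.hstack([z(i),z(s[195:285,170:290])]),np.hstack([z(c[115:205,160:280]),z(i[140:260,170:330])])]))
```

```text
[0.48127591 0.00109442 0.10463519] [-0.56217017 -0.13051334 -0.25338771] [[ 2.923e-01  9.563e-01 -2.200e-03]
 [ 9.563e-01 -2.923e-01 -9.000e-04]
 [-1.500e-03 -1.900e-03 -1.000e+00]]
```

View pics/m5.png

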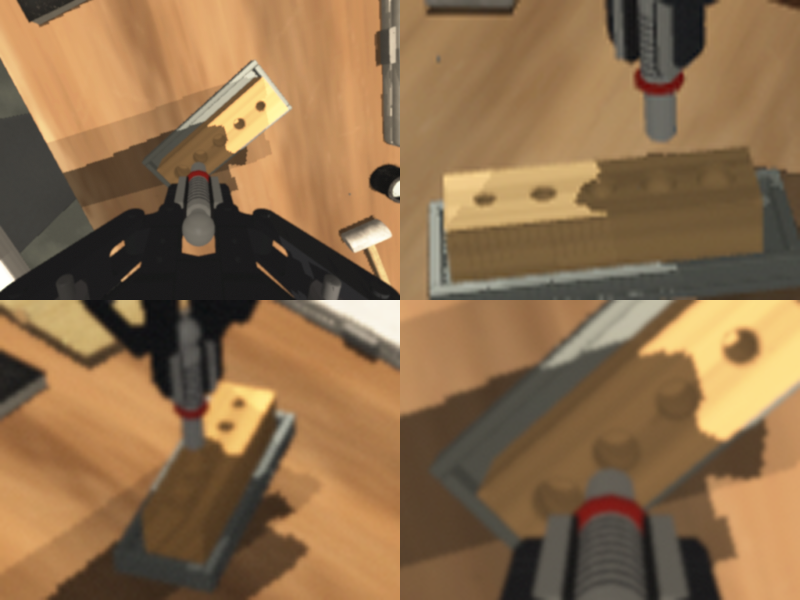

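Wrist crop: hole 14 is at about px (257,200) and the 16 hole at (232,218). The foot's front edge is at about (255,208). Side crop: foot (661,135), hole 14 (660,183).

Run:
```python
from h import *
A=camera_params('scene');B=camera_params('side');W=camera_params('wrist');o=get_obs();P=o['position'];R=Ro.from_quat(o['ee_rot']).inv()
fz=P[2]-.0399
s=lambda x,y:(170+(x-400)*.3,195+y*.3)
c=lambda x,y:(160+x*.3,115+(y-300)*.3)
w=lambda x,y:(170+(x-400)/2.5,140+(y-300)/2.5)
for n,p,uv,z in[('wh16',W,w(555,495),.04),('wh14',W,w(617,450),.04),('wh12',W,w(678,397),.04),('wh10',W,w(740,345),.04),('wfoot+7x',W,w(612,470),fz),
  ('sfoot',B,s(661,137),fz),('scollar',B,s(659,82),fz+.03),('s14',B,s(660,183),.04),('s10',B,s(543,193),.04),('s8',B,s(484,198),.04),('cfoot',A,c(193,446),fz),('ccollar',A,c(192,407),fz+.03),('c8',A,c(239,403),.04),('c10',A,c(226,426),.04)]:
    r=ray(p,uv,z);print(n,r.round(4),(R.apply(r-P)[:2]*1000).round(1))
```

```text
wh16 [ 0.4611 -0.0093  0.04  ] [-16.4 -17.6]
wh14 [ 4.855e-01 -1.000e-04  4.000e-02] [-0.5  3.1]
wh12 [0.5093 0.0114 0.04  ] [17.4 22.5]
wh10 [0.5322 0.022  0.04  ] [34.2 41.4]
wfoot+7x [0.4848 0.0037 0.0663] [2.9 1.4]
sfoot [0.4796 0.0019 0.0663] [-0.4 -3.1]
scollar [0.4793 0.0031 0.0963] [ 0.7 -3.7]
s14 [0.4811 0.0011 0.04  ] [-0.7 -1.5]
s10 [0.529  0.0224 0.04  ] [33.7 38.2]
s8 [0.553 0.033 0.04 ] [50.8 58. ]
cfoot [ 0.4791 -0.0033  0.0663] [-5.4 -2. ]
ccollar [ 0.4805 -0.0036  0.0963] [-5.3 -0.6]
c8 [0.5527 0.0314 0.04  ] [49.2 58.2]
c10 [0.5293 0.0201 0.04  ] [31.6 39.1]
```

Call:
{"api": "carry_out", "payload": {
  "commands": [
    [[0.05, 0.07, 0.15, 0, 0, 0], [0, 0, 0.2, 0, 0, 0], [0, 0, 0.15, 0, 0, 0], [0, 0, 0.04, 0, 0, 0], [0, 0, 0.025, 0, 0, 0], [0, 0, 0.025, 0, 0, 0], [0, 0, 0.025, 0, 0, 0], [0, 0, 0.025, 0, 0, 0], [0, 0, 0, 0, 0, 0]]
  ]
}}

```text
clock: 7.27
position: [0.4854, 0.0025, 0.0798]
ee_rot: [0.804, 0.595, 0.0, 0.0]
ft_force: [-0.4, 0.0, -0.5]
grip_width: 0.167
grasp_force: 58.6
```

Call:
{"api": "carry_out", "payload": {
  "commands": [
    [[0, 0, 0.02, 0, 0, 0], [0, 0, 0.02, 0, 0, 0], [0, 0, 0.02, 0, 0, 0], [0, 0, 0, 0, 0, 0]]
  ]
}}

```text
clock: 7.6
position: [0.4859, 0.0024, 0.0786]
ee_rot: [0.804, 0.595, 0.001, -0.0]
ft_force: [-6.4, 0.0, 17.1]
grip_width: 0.166
grasp_force: 60.7
```

Run:
```python
from h import *
o=get_obs();print(np.round(o['position'],4),np.round(o['ft_force'],2),np.round(o['torque'],3),Ro.from_quat(o['ee_rot']).as_rotvec())
F=np.array(o['ft_force']);T=np.array(o['torque'])
r=np.cross(F,T)/(F@F);print('line of action pt',r, 'F',F)
```

```text
[0.4859 0.0024 0.0786] [-6.38  0.03 17.1 ] [-0.213  1.43   0.063] [-2.52509563e+00 -1.86873596e+00 -1.90458843e-03]
line of action pt [-0.07339048 -0.0097292  -0.02734452] F [-6.37530306  0.02659686 17.10133298]
```

Contact at about 17 N, with a −x side force as from a bevel. I'll ease off, shift about 1.5 mm in −x and try again gently.

Call:
{"api": "carry_out", "payload": {
  "commands": [
    [[0, 0, -0.03, 0, 0, 0], [-0.012, -0.036, 0, 0, 0, 0], [0, 0, 0, 0, 0, 0], [0, 0, 0.015, 0, 0, 0], [0, 0, 0.015, 0, 0, 0], [0, 0, 0, 0, 0, 0]]
  ]
}}

```text
clock: 8.1
position: [0.4832, 0.0025, 0.0767]
ee_rot: [0.804, 0.595, -0.001, -0.0]
ft_force: [0.2, -0.2, -0.5]
grip_width: 0.163
grasp_force: 58.4
```

Call:
{"api": "carry_out", "payload": {
  "commands": [
    [[0, 0, 0.02, 0, 0, 0], [0, 0, 0.02, 0, 0, 0], [0, 0, 0.02, 0, 0, 0], [0, 0, 0, 0, 0, 0]]
  ]
}}

```text
clock: 8.43
position: [0.4836, 0.0024, 0.0746]
ee_rot: [0.804, 0.595, -0.0, -0.0]
ft_force: [-0.1, -0.1, -0.7]
grip_width: 0.168
grasp_force: 58.4
```

Call:
{"api": "carry_out", "payload": {
  "commands": [
    [[0, 0, 0.03, 0, 0, 0], [0, 0, 0.03, 0, 0, 0], [0, 0, 0.03, 0, 0, 0], [0, 0, 0.03, 0, 0, 0], [0, 0, 0, 0, 0, 0]]
  ]
}}

```text
clock: 8.85
position: [0.4836, 0.0025, 0.0698]
ee_rot: [0.804, 0.595, -0.0, -0.0]
ft_force: [-0.9, 0.0, -0.9]
grip_width: 0.167
grasp_force: 58.4
```

Call:
{"api": "carry_out", "payload": {
  "commands": [
    [[0, 0, 0.03, 0, 0, 0], [0, 0, 0.03, 0, 0, 0], [0, 0, 0.03, 0, 0, 0], [0, 0, 0.03, 0, 0, 0], [0, 0, 0.03, 0, 0, 0], [0, 0, 0.03, 0, 0, 0], [0, 0, 0, 0, 0, 0]]
  ]
}}

```text
clock: 9.43
position: [0.4836, 0.0024, 0.0626]
ee_rot: [0.804, 0.595, -0.0, -0.0]
ft_force: [-0.5, 0.3, -0.7]
grip_width: 0.171
grasp_force: 58.4
```

Call:
{"api": "carry_out", "payload": {
  "commands": [
    [[0, 0, 0.03, 0, 0, 0], [0, 0, 0.03, 0, 0, 0], [0, 0, 0.03, 0, 0, 0], [0, 0, 0.03, 0, 0, 0], [0, 0, 0.03, 0, 0, 0], [0, 0, 0.03, 0, 0, 0], [0, 0, 0.03, 0, 0, 0], [0, 0, 0, 0, 0, 0]]
  ]
}}

```text
clock: 10.1
position: [0.4836, 0.0024, 0.0542]
ee_rot: [0.804, 0.595, -0.0, -0.0]
ft_force: [-0.4, -0.1, -0.2]
grip_width: 0.169
grasp_force: 58.4
```

Call:
{"api": "carry_out", "payload": {
  "commands": [
    [[0, 0, 0.015, 0, 0, 0], [0, 0, 0.015, 0, 0, 0], [0, 0, 0.015, 0, 0, 0], [0, 0, 0, 0, 0, 0]]
  ]
}}

```text
clock: 10.43
position: [0.4837, 0.0025, 0.0526]
ee_rot: [0.804, 0.595, -0.0, -0.0]
ft_force: [-0.6, -0.6, -0.6]
grip_width: 0.171
grasp_force: 58.4
```

Call:
{"api": "carry_out", "payload": {
  "commands": [
    [[0, 0, 0.01, 0, 0, 0], [0, 0, 0.01, 0, 0, 0], [0, 0, 0, 0, 0, 0]]
  ]
}}

```text
clock: 10.68
position: [0.4838, 0.0024, 0.0519]
ee_rot: [0.804, 0.595, 0.0, -0.0]
ft_force: [-0.2, -0.4, -1.6]
grip_width: 0.167
grasp_force: 58.5
```

Call:
{"api": "carry_out", "payload": {
  "commands": [
    [[0, 0, 0.01, 0, 0, 0], [0, 0, 0.01, 0, 0, 0], [0, 0, 0, 0, 0, 0]]
  ]
}}

```text
clock: 10.93
position: [0.4839, 0.0023, 0.0517]
ee_rot: [0.804, 0.595, 0.0, -0.0]
ft_force: [-4.9, -1.1, 9.4]
grip_width: 0.164
grasp_force: 59.8
```

Seating contact is at the expected height (about 9 N), so I'll release.

Call:
{"api": "carry_out", "payload": {
  "commands": [
    [[0, 0, -0.004, 0, 0, 0], [0, 0, 0, 0, 0, 0], [0, 0, 0, 0, 0, 0], [0, 0, 0, 0, 0, 0], [0, 0, 0, 0, 0, 0], [0, 0, 0, 0, 0, 0]]
  ],
  "hand": -0.3,
  "force": 20
}}

```text
clock: 11.43
position: [0.4838, 0.0025, 0.0512]
ee_rot: [0.804, 0.595, 0.0, -0.0]
ft_force: [-0.4, 0.4, 0.1]
grip_width: 0.651
grasp_force: 0.0
```

Call:
{"api": "carry_out", "payload": {
  "commands": [
    [[0, 0, -0.15, 0, 0, 0], [0, 0, -0.3, 0, 0, 0], [0, 0, -0.6, 0, 0, 0], [0, 0, -0.8, 0, 0, 0], [0, 0, -0.9, 0, 0, 0], [0, 0, -0.9, 0, 0, 0], [0, 0, -0.6, 0, 0, 0], [0, 0, 0, 0, 0, 0], [0, 0, 0, 0, 0, 0]]
  ]
}}

```text
clock: 12.18
position: [0.4845, 0.0025, 0.2227]
ee_rot: [0.804, 0.595, 0.002, 0.0]
ft_force: [0.6, -0.3, -0.1]
grip_width: 0.648
grasp_force: 0.0
```

Run:
```python
from h import *
i=camera('wrist');s=camera('side');c=camera('scene')
z=lambda a:cv2.resize(a[:,:,::-1],(400,300),interpolation=cv2.INTER_CUBIC)
cv2.imwrite('pics/m6.png',np.vstack([np.hstack([z(i[100:300,120:387]),z(s[195:285,170:290])]),np.hstack([z(c[115:205,160:280]),z(c[150:300,250:450])])]))
```

```text
(no output)
```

View pics/m6.png

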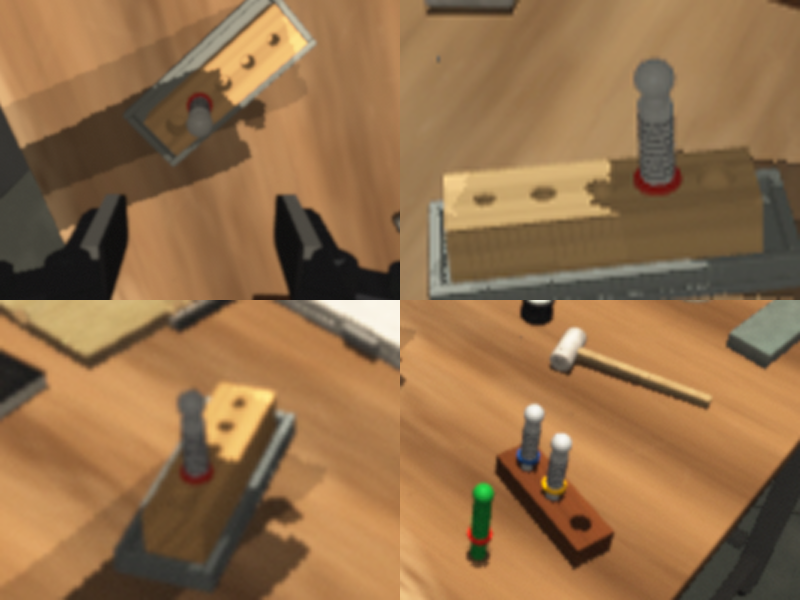

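The red punch stands in the 14 hole, collar flat on the block (side crop (657,180)), with the 16 hole still empty beside it. Blue, yellow and green are untouched.

```bash
python3 -c "
from workcell import *
print(hand_in())"
```

```text
the job is handed in; nothing more can be done
None
```

The red-collared punch is in the 14 mm hole with its collar flat on the block and the gripper clear. The highest force I read while searching was about 17 N, the other punches were left standing, and the job is handed in at about 12 s on the robot's clock.

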